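# Line up a set of vases by height on the sale table

## Robot

A 7-joint arm with a two-finger parallel gripper is mounted at the origin on the work surface. World frame = base frame: x ahead of the robot, y to its left, z up, the work surface at z = 0. Lengths are in m, angles in rad, forces in N, time in s.
With the tool pointing down it reaches from about 0.35 to 0.9 m from the base axis. Payload 8.1 kg.
Tool frame: the origin (TCP) lies midway between the tips of the shut fingers; the grasp point (between the pads) lies 19 mm behind it; z points along the fingers, y is the line along which they close (so a half turn about z gives the same grasp; the last joint's range is limited). The gripper opens to 85 mm and grips with 20 to 120 N. Pads are 22 mm wide; open, the fingers measure 114 mm over their backs; the gripper's body (76 mm by 85 mm) begins 54 mm behind the grasp point. The pads swing forward as they close: fully open they stand 13 mm farther back than shut.
Start: joints at [1.227, 0.434, 0.025, 1.573, -0.012, 1.134, -0.075], TCP at [0.149, -0.607, 0.211] pointing down, gripper open.
Joint ranges: [-2.62, 2.62], [-0.44, 2.09], [-1.27, 1.32], [0.08, 2.57], [-1.32, 4.46], [0.12, 2], [-2.74, 2.74]. Speed limits (rad/s): [2.22, 2.22, 3.01, 3.01, 3.14, 3.14, 3.14].

## Interface

Orientations are given as a rotation vector (axis times angle).
In Python, from plant import robot gives the robot as it stands. The module is installed in compiled form; this text tells all that it offers.
- The arm moves only by the tool carry_out, never from a script. Its argument "commands" is a list of rows, each a list of 3 entries, a list of its own where there are three numbers: the finger opening in cm, from 0 to 8.54, then the shift along the tool's x, y, z in cm, then the turn about the tool's z in degrees. In form: [[hand, [x, y, z], roll], ...]. A call has exactly 10 rows; each row is the pose to reach, as a shift and turn from the pose commanded when the call began, along the tool's axes at that moment; what a row does not reach only later rows make up. A row lasts 1/10 s, in which the tool goes at most 50 mm and 8.59 degrees, less where a joint would pass 70% of its speed; a pose out of reach is approached as far as the arm can. A call with a gripper value outside its range is refused whole. The fingers move at their own pace and stop on an object; "newtons" is the grip in N (left out, the last holds). Time passes only in rows, so rows that repeat a pose let the fingers close, or fill a call up. It gives the time, the measured TCP pose, the force, the opening and the grip force at its end, in the units of the state.
- robot.state(): the state, without advancing time (a new reading comes with each control period).
- robot.grab_frame(name): name is "scene" or "top" or "wrist"; returns the picture (400x640x3 uint8, red, green, blue); there is no depth.
- robot.camera_model(name): a dict with "camera_matrix" (3x3 intrinsics, pixels), "origin" and "orientation" of the camera in the world. Camera axes: x right, y up, looking along -z (the intrinsics and any distortion apply to the point x, -y, -z); pixel columns grow to the right and rows downward; lengths in m; the calibration is good to about 2 mm. A picture is of the moment at which its call begins: read the wrist's pose just before it. camera_model takes no time and is no camera call; for the wrist camera it gives the pose at the moment of the call.
- robot.finish_job(): hands the job in; it is judged then, once.
Trained networks look in the newest picture that a camera, given by its name, has taken for a name from the list of things; names that differ only in an ending like _2 or _b are one class to them, and where a whole thing is asked for, a point or a joint stands for the part that bears it (a point fixed in the world has none). Each returns a list of dicts, best first, with "score" (0 to 1); they miss things now and then, are a little off and sometimes report something else, mostly with a low value. They report only what shows in the picture. A call takes as long as a camera call.
- robot.boxes_of(camera, query): "position" ([row, column] as shares, 0 to 1, of the picture: columns of its width, rows of its height, amid what is visible of it).
- robot.mark_of(camera, query): "position" ([row, column] as shares, 0 to 1, of the picture: columns of its width, rows of its height: a listed point, or the origin of a listed thing).
The state is a dict: "t": time; "q": joint angles; "joint_vel": joint speeds; "effort": joint torques, N m; "tool_pos": TCP position; "eef_rot": TCP orientation; "contact_force": force on the tool from outside, world axes, zero at the start; "ft_torque": the same for the moment, N m; "grip_width": finger opening in m; "finger_force": force on a finger pad.
Only numpy, scipy, OpenCV 4.12 (cv2) and the standard library are available. Lean on these libraries where they do the work, as an engineer would, in place of code of your own. Each camera call takes 0.05 s, during which the arm holds its last target. There are 200 camera calls.

## Task

Set the four red-brown vases out for the garage sale: stand one in the middle of each cork coaster along the display board, in order of height, with the shortest at the end next to the price card (so that it does not hide the card) and the tallest at the end next to the tape roll. Set each one down upright rather than letting it drop, knock none over, and leave the price card and the tape roll where they are.

Things in the scene. Friction and masses are not known exactly. Their poses are not given: they have to be found in the camera images.
- vase_80: The shortest vase: 80 mm high, 0.18 kg, squat and round, 68 mm across at its belly (20 mm up), foot 44 mm across, with a straight neck 32 mm across from 42 mm up to the rim. Origin: centre of its underside; z axis up the vase. It is round, in solid red-brown glazed stoneware with a rigid body, standing upright on the table in front of the board.
- vase_105: The second shortest vase: 105 mm high, 0.20 kg, bottle-shaped, body 52 mm across up to 48 mm, foot 48 mm across, with a straight neck 26 mm across from 62 mm up to the rim. Origin: centre of its underside; z axis up the vase. It is round, in solid red-brown glazed stoneware with a rigid body, standing upright on the table in front of the board.
- vase_130: The second tallest vase: 130 mm high, 0.27 kg, teardrop-shaped, 62 mm across at its belly (40 mm up), foot 48 mm across, with a straight neck 30 mm across from 85 mm up to the rim. Origin: centre of its underside; z axis up the vase. It is round, in solid red-brown glazed stoneware with a rigid body, standing upright on the table in front of the board.
- vase_155: The tallest vase: 155 mm high, 0.30 kg, slender, at most 50 mm across, foot 50 mm across, with a straight neck 34 mm across from 108 mm up to the rim. Origin: centre of its underside; z axis up the vase. It is round, in solid red-brown glazed stoneware with a rigid body, standing upright on the table in front of the board.
- coaster_a: Round cork coaster, 80 mm across and 5 mm thick, at the robot's left end (+y) of the row of four on the display board. It is fixed to the board, a wooden plank 100 x 420 mm and 18 mm thick that lies on the table and may be turned a little. The coasters stand about 100 mm apart. Origin: centre of its underside; its top is 5 mm above that, 23 mm above the table. z axis up.
- coaster_b: Round cork coaster, 80 mm across and 5 mm thick, second from the robot's left (+y) of the row of four on the display board. It is fixed to the board, a wooden plank 100 x 420 mm and 18 mm thick that lies on the table and may be turned a little. The coasters stand about 100 mm apart. Origin: centre of its underside; its top is 5 mm above that, 23 mm above the table. z axis up.
- coaster_c: Round cork coaster, 80 mm across and 5 mm thick, second from the robot's right (-y) of the row of four on the display board. It is fixed to the board, a wooden plank 100 x 420 mm and 18 mm thick that lies on the table and may be turned a little. The coasters stand about 100 mm apart. Origin: centre of its underside; its top is 5 mm above that, 23 mm above the table. z axis up.
- coaster_d: Round cork coaster, 80 mm across and 5 mm thick, at the robot's right end (-y) of the row of four on the display board. It is fixed to the board, a wooden plank 100 x 420 mm and 18 mm thick that lies on the table and may be turned a little. The coasters stand about 100 mm apart. Origin: centre of its underside; its top is 5 mm above that, 23 mm above the table. z axis up.
- price_card: Blank white price card, 65 mm wide and 100 mm high with its stand, upright in a dark wooden foot 35 x 75 mm; loose on the table beyond one end of the board, left or right, about 130 mm from the end coaster's centre. Marks the end for the shortest vase. Origin: centre of the foot's underside; z axis up.
- tape_roll: Roll of brown packing tape lying flat, 104 mm across and 48 mm high, with an open core 76 mm across; loose on the table beyond the other end of the board from the price card, about 130 mm from that end coaster's centre. Origin: centre of its underside; z axis up.

How it is judged:
At the end, for the whole second after the job is handed in: From the price card to the tape roll the coasters carry the 80, 105, 130 and 155 mm vases in order, each upright (0.1 rad), centred within 15 mm on its coaster, released and at rest; card and tape within 20 mm of where they began (((horizontal distance between price_card and coaster_a below 0.2 m and horizontal distance between vase_80 and coaster_a below 0.015 m and z of vase_80 in the frame of coaster_a between 0.002 and 0.01 m and horizontal distance between vase_105 and coaster_b below 0.015 m and z of vase_105 in the frame of coaster_b between 0.002 and 0.01 m and horizontal distance between vase_130 and coaster_c below 0.015 m and z of vase_130 in the frame of coaster_c between 0.002 and 0.01 m and horizontal distance between vase_155 and coaster_d below 0.015 m and z of vase_155 in the frame of coaster_d between 0.002 and 0.01 m) or (horizontal distance between price_card and coaster_d below 0.2 m and horizontal distance between vase_80 and coaster_d below 0.015 m and z of vase_80 in the frame of coaster_d between 0.002 and 0.01 m and horizontal distance between vase_105 and coaster_c below 0.015 m and z of vase_105 in the frame of coaster_c between 0.002 and 0.01 m and horizontal distance between vase_130 and coaster_b below 0.015 m and z of vase_130 in the frame of coaster_b between 0.002 and 0.01 m and horizontal distance between vase_155 and coaster_a below 0.015 m and z of vase_155 in the frame of coaster_a between 0.002 and 0.01 m)) and angle between each of vase_80, vase_105, vase_130, vase_155's own z axis and vertical below 0.1 rad and linear speed of each of vase_80, vase_105, vase_130, vase_155 below 0.02 m/s and angular speed of each of vase_80, vase_105, vase_130, vase_155 below 0.2 rad/s and contact force between each of vase_80, vase_105, vase_130, vase_155 and the fingers below 0.1 N and distance of each of price_card, tape_roll from where it was at the start of the episode below 0.02 m); the robot touches nothing.
It fails at once if a vase is knocked over (angle between any of vase_80, vase_105, vase_130, vase_155's own z axis and vertical above 0.6 rad).
It fails at once if a vase is dropped: it falls free of the fingers faster than 0.6 m/s (from about 2 cm or more) ((linear speed of vase_80 above 0.6 m/s and contact force between vase_80 and the fingers below 0.05 N) or (linear speed of vase_105 above 0.6 m/s and contact force between vase_105 and the fingers below 0.05 N) or (linear speed of vase_130 above 0.6 m/s and contact force between vase_130 and the fingers below 0.05 N) or (linear speed of vase_155 above 0.6 m/s and contact force between vase_155 and the fingers below 0.05 N)).
It fails at once if the price card or the tape roll is pushed more than 20 mm or tipped over (distance of any of price_card, tape_roll from where it was at the start of the episode above 0.02 m or angle between any of price_card, tape_roll's own z axis and vertical above 0.5 rad).
It also fails if it takes over 112 s, if anything falls off the work surface, if the arm or the gripper's body presses on something with over 40 N, if the wrist force passes 120 N, or if a joint passes its speed limit or range.

## Working session

There is one attempt and no reset: what is moved stays moved. The work goes in short steps, Python scripts to look and compute and a tool call to move; the robot and the scene stay as the last step left them, time stands still between calls to the robot, and variables do not carry over. Pictures are saved under pics/ and viewed, at most 14 in all, crops included, and the job is handed in when it is done.

Besides the shell and the picture viewer there is one more tool, called after ">>>" as name([rows], argument=value, ...), one row to a line, values as JSON. carry_out: Moves the arm, as the interface text tells. Its arguments: {"type":"object","properties":{"commands":{"type":"array","items":{"type":"array"}},"newtons":{"type":"number"}},"required":["commands"]}

```bash
mkdir -p pics; python3 - <<'E'
from plant import robot
import cv2,numpy as np
s=robot.state(); print({k:np.round(s[k],3) for k in ('t','q','tool_pos','eef_rot','grip_width','contact_force')})
for c in ('scene','top'):
    im=robot.grab_frame(c); cv2.imwrite(f'pics/{c}0.png',im[:,:,::-1])
    m=robot.camera_model(c); print(c,m)
    for n in ('vase_80','vase_105','vase_130','vase_155','coaster_a','price_card','tape_roll'):
        print(n,[(np.round(np.array(d['position'])*[400,640],1).tolist(),round(d['score'],2)) for d in robot.mark_of(c,n)])
E
```

```text
{'t': np.float64(0.0), 'q': array([ 1.227,  0.435,  0.025,  1.574, -0.012,  1.134, -0.075]), 'tool_pos': array([ 0.149, -0.606,  0.21 ]), 'eef_rot': array([-3.117, -0.377,  0.   ]), 'grip_width': np.float64(0.085), 'contact_force': array([ 0.067, -0.295,  0.649])}
scene {'camera_matrix': array([[401.85296977,   0.        , 317.32975288],
       [  0.        , 401.85296977, 197.68474255],
       [  0.        ,   0.        ,   1.        ]]), 'origin': array([ 1.22193157, -0.05079045,  0.69708623]), 'orientation': array([0.6520936 , 0.59946861, 1.35524448])}
vase_80 [([187.0, 415.4], 0.78), ([190.1, 277.9], 0.77), ([195.3, 197.7], 0.71), ([192.0, 345.0], 0.67)]
vase_105 [([187.0, 415.4], 0.78), ([190.1, 277.9], 0.77), ([195.3, 197.7], 0.71), ([192.0, 345.0], 0.67)]
vase_130 [([187.0, 415.4], 0.78), ([190.1, 277.9], 0.77), ([195.3, 197.7], 0.71), ([192.0, 345.0], 0.67)]
vase_155 [([187.0, 415.4], 0.78), ([190.1, 277.9], 0.77), ([195.3, 197.7], 0.71), ([192.0, 345.0], 0.67)]
coaster_a [([233.6, 356.6], 0.96), ([239.7, 267.8], 0.9), ([236.8, 311.6], 0.59), ([242.3, 224.3], 0.56)]
price_car
[... 304 characters left out ...]
0.90951562]), 'orientation': array([ 0.10785149, -0.08392622, -1.57208904])}
vase_80 [([234.0, 196.0], 0.97), ([232.0, 281.4], 0.94), ([241.2, 360.1], 0.93), ([244.0, 443.5], 0.61)]
vase_105 [([234.0, 196.0], 0.97), ([232.0, 281.4], 0.94), ([241.2, 360.1], 0.93), ([244.0, 443.5], 0.61)]
vase_130 [([234.0, 196.0], 0.97), ([232.0, 281.4], 0.94), ([241.2, 360.1], 0.93), ([244.0, 443.5], 0.61)]
vase_155 [([234.0, 196.0], 0.97), ([232.0, 281.4], 0.94), ([241.2, 360.1], 0.93), ([244.0, 443.5], 0.61)]
coaster_a [([162.5, 282.7], 0.92), ([161.6, 326.0], 0.75), ([170.0, 415.3], 0.68), ([165.2, 369.1], 0.61)]
price_card [([174.9, 466.1], 0.8)]
tape_roll [([159.2, 228.8], 0.76), ([169.4, 365.9], 0.52)]
```

View pics/scene0.png

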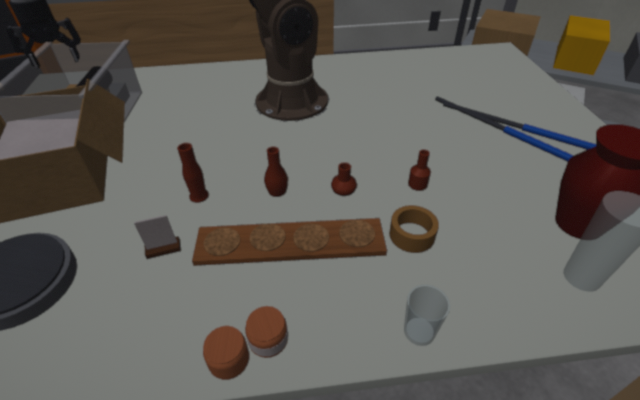

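View pics/top0.png

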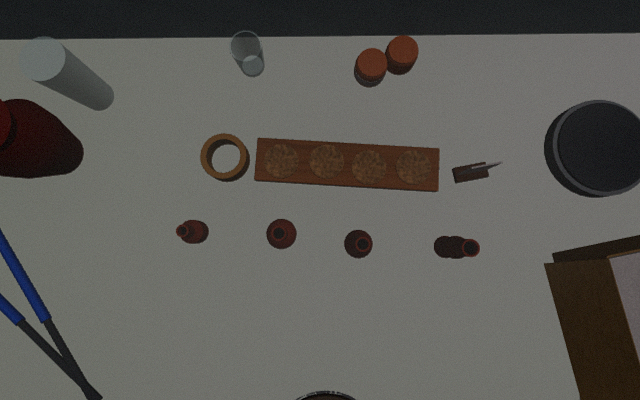

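```bash
cat > h.py <<'E'
import numpy as np
from scipy.spatial.transform import Rotation as R
from plant import robot
def ray(cam,rc,z):
    m=robot.camera_model(cam); K=m['camera_matrix']
    d=np.linalg.inv(K)@[rc[1],rc[0],1]; d=R.from_rotvec(m['orientation']).apply([d[0],-d[1],-d[2]])
    o=m['origin']; return o+d*(z-o[2])/d[2]
def proj(cam,p):
    m=robot.camera_model(cam); v=R.from_rotvec(m['orientation']).inv().apply(np.array(p)-m['origin'])
    q=m['camera_matrix']@[v[0],-v[1],-v[2]]; return q[1]/q[2],q[0]/q[2]
E
python3 - <<'E'
from h import *
np.set_printoptions(precision=4,suppress=True)
print('scene vases',*[ray('scene',p,0) for p in [(187.0,415.4),(192,345),(190.1,277.9),(195.3,197.7)]],sep='\n')
print('top vases',*[ray('top',p,0) for p in [(234,196),(232,281.4),(241.2,360.1),(244,443.5)]],sep='\n')
print('scene coaster',*[ray('scene',p,.018) for p in [(233.6,356.6),(236.8,311.6),(239.7,267.8),(242.3,224.3)]],sep='\n')
print('top coaster',*[ray('top',p,.018) for p in [(162.5,282.7),(161.6,326),(165.2,369.1),(170,415.3)]],sep='\n')
print('card/tape',ray('scene',(249.4,162),0),ray('top',(174.9,466.1),0),ray('scene',(232.6,410.8),0),ray('top',(159.2,228.8),0))
E
```

```text
scene vases
[0.4826 0.2839 0.    ]
[0.4761 0.1007 0.    ]
[ 0.4447 -0.0697  0.    ]
[ 0.4358 -0.2747  0.    ]
top vases
[0.4699 0.2963 0.    ]
[0.4739 0.0997 0.    ]
[ 0.4525 -0.0802  0.    ]
[ 0.4457 -0.2693  0.    ]
scene coaster
[0.6351 0.0988 0.018 ]
[ 0.6308 -0.0024  0.018 ]
[ 0.626  -0.0998  0.018 ]
[ 0.6205 -0.1958  0.018 ]
top coaster
[0.6324 0.0961 0.018 ]
[ 0.634  -0.0034  0.018 ]
[ 0.625  -0.1019  0.018 ]
[ 0.6133 -0.2068  0.018 ]
card/tape [ 0.6065 -0.3378  0.    ] [ 0.6044 -0.3282  0.    ] [0.6335 0.2268 0.    ] [0.6447 0.2247 0.    ]
```

```bash
cat > fit.py <<'E'
from h import *
import cv2
from scipy.optimize import minimize
prof={'80':[(0,22),(20,34),(42,16),(80,16)],'105':[(0,24),(5,26),(48,26),(62,13),(105,13)],
 '130':[(0,24),(40,31),(85,15),(130,15)],'155':[(0,25),(60,25),(108,17),(155,17)]}
a=np.linspace(0,2*np.pi,24)
def render(cam,n,x,y,z0=0):
    k=8; M=np.zeros((400*2,640*2),np.uint8)
    rings=[]
    for z,r in prof[n]:
        rings.append([proj(cam,(x+r/1e3*np.cos(t),y+r/1e3*np.sin(t),z0+z/1e3))[::-1] for t in a])
    for A,B in zip(rings,rings[1:]):
        h=cv2.convexHull(np.float32(A+B)); cv2.fillConvexPoly(M,np.int32(np.round(h*2*16)),1,shift=4)
    return M>0
def mask(im):
    f=cv2.resize(im,(1280,800),interpolation=cv2.INTER_LINEAR).astype(int)
    return (f[...,0]>1.9*f[...,1])&(f[...,0]>25)
def fit(cam,im,n,x,y,z0=0):
    m=mask(im); r,c=proj(cam,(x,y,z0+.05)); w=np.zeros_like(m); r,c=int(2*r),int(2*c)
    w[max(r-100,0):r+100,max(c-90,0):c+90]=1; m=m&w
    def cost(p):
        q=render(cam,n,*p,z0); return 1-(q&m).sum()/max((q|m).sum(),1)
    o=minimize(cost,(x,y),method='Nelder-Mead',options=dict(initial_simplex=[(x,y),(x+.012,y),(x,y+.012)],maxiter=60,xatol=3e-4,fatol=1e-3))
    return np.round(o.x,4),round(1-o.fun,3)
E
python3 - <<'E'
from fit import *
for cam in ('scene','top'):
    im=cv2.imread(f'pics/{cam}0.png')[:,:,::-1]
    for n,x,y in (('105',.476,.29),('80',.475,.1),('130',.449,-.075),('155',.44,-.272)): print(cam,n,*fit(cam,im,n,x,y))
    # board
    f=im.astype(int); c=np.round(proj(cam,(.628,-.05,.018))).astype(int)
    m=((f[...,0]>1.25*f[...,2])&(f[...,0]>f[...,1]*1.12)).astype(np.uint8)
    nl,l,st,ce=cv2.connectedComponentsWithStats(m); k=l[c[0],c[1]]; print('comp',k,st[k])
    if k:
        h=cv2.convexHull(cv2.findContours((l==k).astype(np.uint8),0,1)[0][0]); q=cv2.approxPolyN(h,4)[0]
        P=np.array([ray(cam,(r,cc),.018)[:2] for cc,r in q]); print(P.round(4),P.mean(0))
E
```

```text
Traceback (most recent call last):
  File "fit.py", line 23, in fit
    o=minimize(cost,(x,y),method='Nelder-Mead',options=dict(initial_simplex=[(x,y),(x+.012,y),(x,y+.012)],maxiter=60,xatol=3e-4,fatol=1e-3))
  File "fit.py", line 22, in cost
    q=render(cam,n,*p,z0); return 1-(q&m).sum()/max((q|m).sum(),1)
  File "fit.py", line 11, in render
    rings.append([proj(cam,(x+r/1e3*np.cos(t),y+r/1e3*np.sin(t),z0+z/1e3))[::-1] for t in a])
                  ~~~~^^^^^^^^^^^^^^^^^^^^^^^^^^^^^^^^^^^^^^^^^^^^^^^^^^^^
  File "h.py", line 9, in proj
    m=robot.camera_model(cam); v=R.from_rotvec(m['orientation']).inv().apply(np.array(p)-m['origin'])
ValueError: time passes only in moves, steps and waits
```

```bash
python3 - <<'E'
s=open('h.py').read()
s=s.replace("def ray","_c={}\ndef cm(cam):\n    if cam not in _c: _c[cam]=robot.camera_model(cam)\n    return _c[cam]\ndef ray").replace("m=robot.camera_model(cam)","m=cm(cam)")
open('h.py','w').write(s)
E
python3 - <<'E'
from fit import *
for cam in ('scene','top'):
    im=cv2.imread(f'pics/{cam}0.png')[:,:,::-1]
    for n,x,y in (('105',.476,.29),('80',.475,.1),('130',.449,-.075),('155',.44,-.272)): print(cam,n,*fit(cam,im,n,x,y))
    f=im.astype(int); c=np.round(proj(cam,(.628,-.05,.018))).astype(int)
    m=((f[...,0]>1.25*f[...,2])&(f[...,0]>f[...,1]*1.12)).astype(np.uint8)
    nl,l,st,ce=cv2.connectedComponentsWithStats(m); k=l[c[0],c[1]]; print('comp',k,st[k])
    if k:
        h=cv2.convexHull(cv2.findContours((l==k).astype(np.uint8),0,1)[0][0]); q=cv2.approxPolyN(h,4)[0]
        P=np.array([ray(cam,(r,cc),.018)[:2] for cc,r in q]); print(P.round(4),P.mean(0))
E
```

```text
scene 105 [0.4699 0.2949] 0.685
scene 80 [0.4647 0.0987] 0.75
scene 130 [ 0.4396 -0.0699] 0.728
scene 155 [ 0.4324 -0.2716] 0.699
comp 22 [ 192  218  195   47 7131]
[[ 0.7036  0.1512]
 [ 0.6739 -0.2648]
 [ 0.5627 -0.2561]
 [ 0.5915  0.1605]] [ 0.63291857 -0.05231504]
top 105 [0.4741 0.2914] 0.074
top 80 [0.4822 0.0949] 0.177
top 130 [ 0.4595 -0.078 ] 0.069
top 155 [ 0.438  -0.2698] 0.055
comp 11 [ 254  138  186   54 7896]
[[ 0.6642 -0.2627]
 [ 0.5648 -0.2563]
 [ 0.5898  0.1615]
 [ 0.6929  0.1562]] [ 0.62793025 -0.05033022]
```

```bash
sed -i 's/return (f\[...,0\]>1.9.*/return (f[...,0]>1.55*f[...,1])\&(f[...,0]>12)/' fit.py; python3 - <<'E'
from fit import *
for cam in ('scene','top'):
    im=cv2.imread(f'pics/{cam}0.png')[:,:,::-1]
    o=im.copy()
    M=cv2.resize(mask(im).astype(np.uint8),(640,400),interpolation=0)
    for n,x,y in (('105',.473,.292),('80',.474,.0985),('130',.448,-.075),('155',.438,-.271)):
        p,s=fit(cam,im,n,x,y); print(cam,n,p,s)
        cs=cv2.findContours(cv2.resize(render(cam,n,*p).astype(np.uint8),(640,400)),0,1)[0]; cv2.drawContours(o,cs,-1,(0,255,0),1); 
    if cam=='top':
        for y,x in ((.0993,.6375),(-.0004,.6311),(-.1002,.6248),(-.2,.6184)):
            cv2.polylines(o,[np.int32([proj(cam,(x+.04*np.cos(t),y+.04*np.sin(t),.023))[::-1] for t in a])],1,(0,255,255),1)
    r=slice(130,280) ; big=np.clip(o[r].astype(int)*2,0,255).astype(np.uint8)[:,150:550]
    cv2.imwrite(f'pics/f_{cam}.png',cv2.resize(big,None,fx=2,fy=2)[:,:,::-1])
E
python3 -c "
import cv2,numpy as np;cv2.imwrite('pics/ff.png',np.vstack([cv2.imread('pics/f_scene.png'),cv2.imread('pics/f_top.png')]))"
```

```text
scene 105 [0.4742 0.2935] 0.747
scene 80 [0.4668 0.0983] 0.667
scene 130 [ 0.4412 -0.0735] 0.764
scene 155 [ 0.436  -0.2721] 0.734
top 105 [0.4751 0.2916] 0.482
top 80 [0.4715 0.0962] 0.558
top 130 [ 0.449  -0.0734] 0.244
top 155 [ 0.4384 -0.2722] 0.126
```

View pics/ff.png

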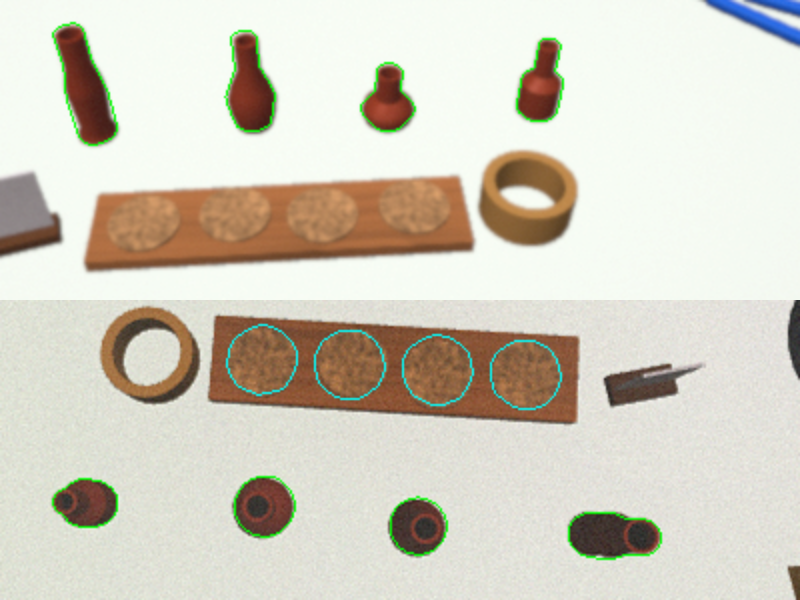

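>>> carry_out([
  [8.5,[0,0,-5],5],
  [8.5,[5,-3.5,-5],13.8],
  [8.5,[10,-7,-5],13.8],
  [8.5,[14,-10,-5],13.8],
  [8.5,[18,-12.8,-5],13.8],
  [8.5,[22,-15.6,-5],13.8],
  [8.5,[26,-18.5,-5],13.8],
  [8.5,[30,-21.3,-5],13.8],
  [8.5,[33,-23.5,-5],13.8],
  [8.5,[36,-25.6,-5],13.8],
], newtons=40)

```text
t: 1.8
tool_pos: [0.4392, -0.27, 0.2611]
eef_rot: [3.142, 0.002, 0.001]
contact_force: [1.0, -1.7, 0.1]
grip_width: 0.085
finger_force: 0.0
```

```bash
python3 - <<'E'
from h import *
import cv2
s=robot.state(); print(s['q'].round(3),s['tool_pos'].round(4))
m=cm('wrist'); im=robot.grab_frame('wrist'); print(m['origin'],R.from_rotvec(m['orientation']).as_matrix().round(2).tolist())
for z in (0,.155): print(proj('wrist',(.438,-.272,z)))
r,c=proj('wrist',(.438,-.272,.155)); cv2.circle(im,(int(c),int(r)),4,(0,255,0),1)
r,c=proj('wrist',(.438,-.272,0)); cv2.circle(im,(int(c),int(r)),4,(0,255,0),1)
cv2.imwrite('pics/w1.png',np.clip(im[:,:,::-1].astype(int)*2,0,255))
E
```

```text
[ 0.572  0.225 -0.152  1.751  0.036  1.167 -1.16 ] [ 0.4392 -0.27    0.2611]
[ 0.51748652 -0.26820571  0.42368539] [[0.0, 0.95, 0.31], [-1.0, 0.0, -0.0], [-0.0, -0.31, 0.95]]
(np.float64(157.88142496087457), np.float64(323.0548907447209))
(np.float64(190.14641994437133), np.float64(324.47532509883274))[ WARN:0@0.158] global loadsave.cpp:1063 imwrite_ Unsupported depth image for selected encoder is fallbacked to CV_8U.
```

View pics/w1.png

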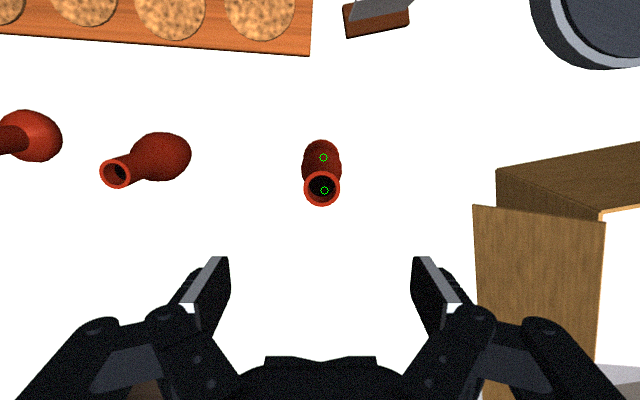

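>>> carry_out([
  [8.5,[0,0,4],0],
  [8.5,[-0.1,0.1,8],0],
  [8.5,[-0.1,0.1,11],0],
  [8.5,[-0.1,0.1,13],0],
  [8.5,[-0.1,0.1,14.7],0],
  [8.5,[-0.1,0.1,14.7],0],
  [3,[-0.1,0.1,14.7],0],
  [3,[-0.1,0.1,14.7],0],
  [3,[-0.1,0.1,14.7],0],
  [3,[-0.1,0.1,14.7],0],
], newtons=40)

```text
t: 2.85
tool_pos: [0.4374, -0.2737, 0.1148]
eef_rot: [3.141, -0.0, 0.003]
contact_force: [-0.7, 1.3, 5.0]
grip_width: 0.0327
finger_force: 39.2
```

>>> carry_out([
  [2.5,[0,0,-1],0],
  [2.5,[0,0,-2.5],0],
  [2.5,[0,0,-4.5],0],
  [2.5,[0,0,-6],0],
  [2.5,[2,-2.5,-7],0],
  [2.5,[4,-6,-7],0],
  [2.5,[6,-9.5,-7],0],
  [2.5,[8,-13,-7],0],
  [2.5,[10,-16.5,-7],0],
  [2.5,[12,-20,-7],0],
])

```text
t: 3.85
tool_pos: [0.557, -0.0722, 0.1844]
eef_rot: [3.141, -0.001, -0.0]
contact_force: [-0.0, 0.9, -2.1]
grip_width: 0.0328
finger_force: 40.2
```

>>> carry_out([
  [2.5,[2,-3.5,0],0],
  [2.5,[4,-7,0],0],
  [2.5,[6,-10.5,0],0],
  [2.5,[7,-13.5,0],0],
  [2.5,[7.5,-15.5,0],0],
  [2.5,[8,-17,0],0],
  [2.5,[8,-17,0],0],
  [2.5,[8,-17,0],0],
  [2.5,[8,-17,1],0],
  [2.5,[8,-17,1],0],
])

```text
t: 4.85
tool_pos: [0.6357, 0.0943, 0.1721]
eef_rot: [3.14, -0.003, -0.004]
contact_force: [-0.7, -0.2, -3.7]
grip_width: 0.0325
finger_force: 40.3
```

```bash
python3 - <<'E'
from h import *
import cv2
s=robot.state(); print(s['tool_pos'].round(4),s['eef_rot'].round(4),s['contact_force'])
im=robot.grab_frame('wrist'); cv2.imwrite('pics/w2.png',np.clip(im[:,:,::-1].astype(int)*2,0,255).astype(np.uint8))
im=robot.grab_frame('scene'); cv2.imwrite('pics/s2.png',im[:,:,::-1])
E
```

```text
[0.6357 0.0943 0.1721] [ 3.1401 -0.0035 -0.0038] [-0.68777137 -0.18643305 -3.68891207]
```

View pics/s2.png

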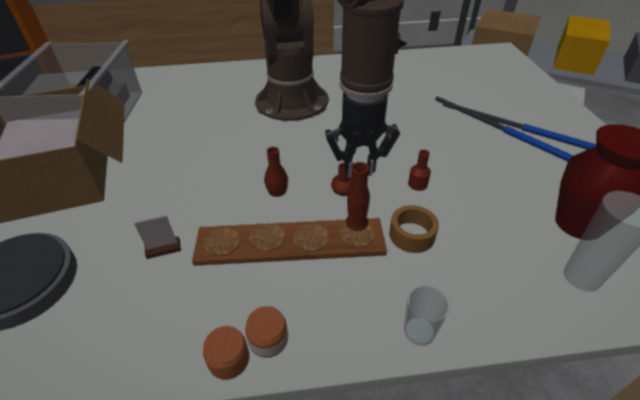

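>>> carry_out([
  [2.5,[0.1,-0.3,0.5],0],
  [2.5,[0.2,-0.5,1.2],0],
  [2.5,[0.2,-0.5,1.9],0],
  [2.5,[0.2,-0.5,2.4],0],
  [2.5,[0.2,-0.5,2.8],0],
  [2.5,[0.2,-0.5,3],0],
  [2.5,[0.2,-0.5,3.2],0],
  [2.5,[0.2,-0.5,3.3],0],
  [2.5,[0.2,-0.5,3.4],0],
  [2.5,[0.2,-0.5,3.4],0],
])

```text
t: 5.95
tool_pos: [0.6387, 0.1014, 0.1397]
eef_rot: [3.142, -0.0, 0.0]
contact_force: [-1.2, 0.0, -2.8]
grip_width: 0.0329
finger_force: 40.3
```

>>> carry_out([
  [2.5,[-0.1,0.2,0.1],0],
  [2.5,[-0.1,0.2,0.2],0],
  [2.5,[-0.1,0.2,0.25],0],
  [2.5,[-0.1,0.2,0.25],0],
  [3.5,[-0.1,0.2,0.25],0],
  [4,[-0.1,0.2,0.25],0],
  [5,[-0.1,0.2,0.25],0],
  [6,[-0.1,0.2,0.25],0],
  [6,[-0.1,0.2,0.25],0],
  [6,[-0.1,0.2,0.25],0],
])

```text
t: 6.95
tool_pos: [0.6377, 0.0994, 0.1371]
eef_rot: [3.142, -0.0, -0.0]
contact_force: [0.1, 0.4, 0.4]
grip_width: 0.0603
finger_force: 0.0
```

>>> carry_out([
  [6,[0,0,-3],0],
  [6,[0,0,-7],0],
  [6,[0,0,-9.5],0],
  [8.5,[-3,2,-9.5],0],
  [8.5,[-6,5,-9.5],0],
  [8.5,[-9,8,-9.5],0],
  [8.5,[-12,11,-9.5],0],
  [8.5,[-15,13.5,-8],0],
  [8.5,[-17.5,16,-6.5],0],
  [8.5,[-19,17.3,-6],0],
])

```text
t: 7.95
tool_pos: [0.4447, -0.0758, 0.1961]
eef_rot: [3.141, -0.004, -0.003]
contact_force: [-0.6, 0.0, 1.4]
grip_width: 0.0852
finger_force: 0.0
```

```bash
cat > chk.py <<'E'
import sys
from fit import *
# args: name x y z0 rimheight ... check with top camera fit, and wrist overlay of rim
s=robot.state(); print(s['t'],s['tool_pos'].round(4),s['eef_rot'].round(3))
im=robot.grab_frame('top'); n,x,y,z0=sys.argv[1],*map(float,sys.argv[2:5])
print('placed',n,fit('top',im,n,x,y,z0))
cv2.imwrite('pics/t_%s.png'%n,np.clip(im[:,:,::-1].astype(int)*2,0,255).astype(np.uint8))
m=cm('wrist'); im=robot.grab_frame('wrist'); nx,x,y=sys.argv[5],*map(float,sys.argv[6:8]); h=prof[nx][-1][0]/1e3
for z in (0,h):
    r,c=proj('wrist',(x,y,z)); cv2.circle(im,(int(c),int(r)),4,(0,255,0),1)
cv2.imwrite('pics/w_%s.png'%nx,np.clip(im[:,:,::-1].astype(int)*2,0,255).astype(np.uint8))
print('next',nx,fit('wrist',im,nx,x,y))
E
python3 chk.py 155 .6375 .0993 .023 130 .447 -.0735
```

```text
7.95 [ 0.4447 -0.0758  0.1961] [ 3.141e+00 -4.000e-03 -3.000e-03]
placed 155 (array([0.6567, 0.1155]), np.float64(0.101))
next 130 (array([ 0.4468, -0.0704]), np.float64(0.834))
```

View pics/w_130.png

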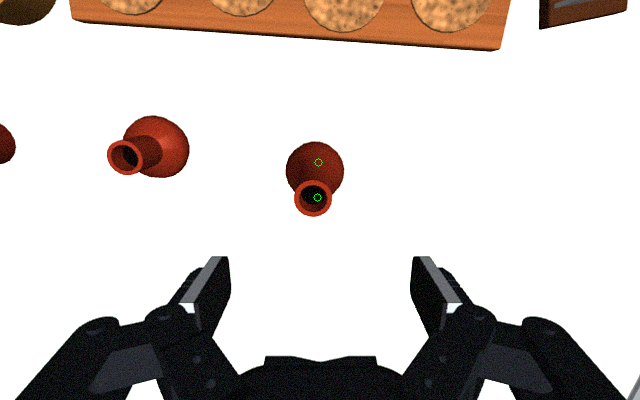

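View pics/t_155.png

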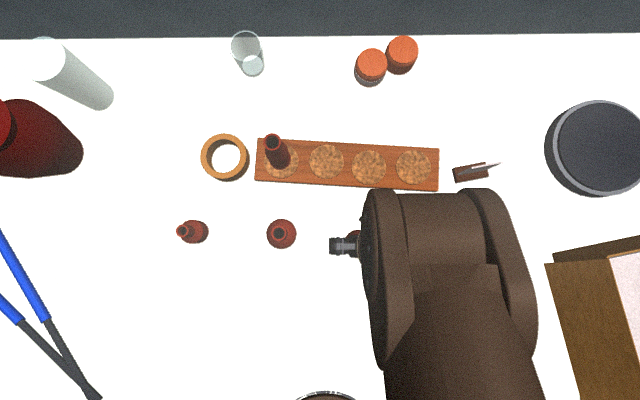

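>>> carry_out([
  [8.5,[0.1,-0.1,2],0],
  [8.5,[0.1,-0.2,5],0],
  [8.5,[0.1,-0.2,8],0],
  [8.5,[0.1,-0.2,10],0],
  [8.5,[0.1,-0.2,10.6],0],
  [8.5,[0.1,-0.2,10.6],0],
  [2.5,[0.1,-0.2,10.6],0],
  [2.5,[0.1,-0.2,10.6],0],
  [2.5,[0.1,-0.2,10.6],0],
  [2.5,[0.1,-0.2,10.6],0],
])

```text
t: 9.05
tool_pos: [0.4492, -0.0717, 0.0919]
eef_rot: [3.141, -0.0, 0.002]
contact_force: [-2.4, -0.6, 15.3]
grip_width: 0.0286
finger_force: 38.6
```

>>> carry_out([
  [2.5,[0,0,-1],0],
  [2.5,[0,0,-2.5],0],
  [2.5,[0,0,-4.5],0],
  [2.5,[1.5,-0.5,-6],0],
  [2.5,[4.5,-1.7,-6],0],
  [2.5,[8,-3,-6],0],
  [2.5,[11.5,-4.5,-6],0],
  [2.5,[15,-6,-6],0],
  [2.5,[17.5,-7,-6],0],
  [2.5,[18.4,-7.2,-6],0],
])

```text
t: 10.05
tool_pos: [0.6345, 0.0026, 0.1512]
eef_rot: [-3.14, -0.003, -0.001]
contact_force: [-0.5, 0.5, -3.1]
grip_width: 0.0284
finger_force: 39.8
```

>>> carry_out([
  [2.5,[0,0,0],0],
  [2.5,[0,0,0],0],
  [2.5,[0,0,0.5],0],
  [2.5,[0,0,1.1],0],
  [2.5,[0,0,1.8],0],
  [2.5,[0,0,2.4],0],
  [2.5,[0,0,2.9],0],
  [2.5,[0,0,3.2],0],
  [2.5,[0,0,3.4],0],
  [2.5,[0,0,3.4],0],
])

```text
t: 11.05
tool_pos: [0.6326, 0.0005, 0.117]
eef_rot: [3.142, -0.0, -0.0]
contact_force: [0.3, -0.8, -1.8]
grip_width: 0.0283
finger_force: 39.9
```

>>> carry_out([
  [2.5,[0,0,0.1],0],
  [2.5,[0,0,0.2],0],
  [2.5,[0,0,0.2],0],
  [2.5,[0,0,0.2],0],
  [3.5,[0,0,0.2],0],
  [4,[0,0,0.2],0],
  [5,[0,0,0.2],0],
  [6,[0,0,0.2],0],
  [6,[0,0,0.2],0],
  [6,[0,0,0.2],0],
])

```text
t: 12.05
tool_pos: [0.6327, 0.0004, 0.1152]
eef_rot: [3.142, -0.0, 0.0]
contact_force: [0.6, -0.0, -0.3]
grip_width: 0.0599
finger_force: 0.0
```

>>> carry_out([
  [6,[0,0,-3],0],
  [6,[0,0,-6.5],0],
  [6,[0,0,-8],0],
  [6,[-3,-0.5,-8],0],
  [8.5,[-6,-2,-8],0],
  [8.5,[-9,-4,-8],0],
  [8.5,[-12,-6,-7.5],0],
  [8.5,[-14.5,-8,-6],0],
  [8.5,[-16.2,-9.6,-4.5],0],
  [8.5,[-16.2,-9.6,-4.5],0],
])

```text
t: 13.05
tool_pos: [0.4672, 0.0985, 0.1589]
eef_rot: [3.141, 0.006, -0.005]
contact_force: [-0.0, -0.4, 0.5]
grip_width: 0.0853
finger_force: 0.0
```

```bash
python3 chk.py 130 .6311 -.0004 .023 80 .470 .0965
```

```text
13.05 [0.4672 0.0985 0.1589] [ 3.141  0.006 -0.005]
placed 130 (array([ 0.6303, -0.0377]), np.float64(0.192))
next 80 (array([0.4683, 0.0998]), np.float64(0.832))
```

View pics/w_80.png

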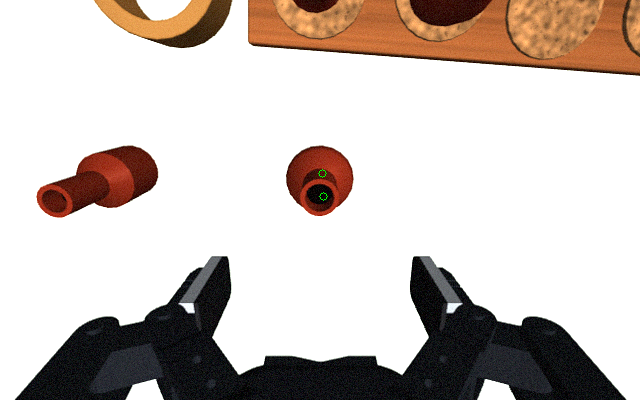

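>>> carry_out([
  [8.5,[0,-0.1,2],0],
  [8.5,[0,-0.1,5],0],
  [8.5,[0,-0.1,8],0],
  [8.5,[0,-0.1,10],0],
  [8.5,[0,-0.1,11.2],0],
  [8.5,[0,-0.1,11.2],0],
  [2.5,[0,-0.1,11.2],0],
  [2.5,[0,-0.1,11.2],0],
  [2.5,[0,-0.1,11.2],0],
  [2.5,[0,-0.1,11.2],0],
])

```text
t: 14.15
tool_pos: [0.4714, 0.0977, 0.0491]
eef_rot: [-3.141, 0.0, -0.003]
contact_force: [-0.4, -0.5, 8.2]
grip_width: 0.0302
finger_force: 39.0
```

>>> carry_out([
  [2.5,[0,0,-1],0],
  [2.5,[0,0,-2.5],0],
  [2.5,[0,0.5,-4.5],0],
  [2.5,[0,3,-6],0],
  [2.5,[0.5,6.5,-6],0],
  [2.5,[1.5,10,-6],0],
  [2.5,[3,14,-6],0],
  [2.5,[4.5,18,-6],0],
  [2.5,[6.5,21.5,-6],0],
  [2.5,[9,24.5,-6],0],
])

```text
t: 15.15
tool_pos: [0.5603, -0.1502, 0.109]
eef_rot: [3.141, -0.003, -0.001]
contact_force: [0.7, -0.2, -0.5]
grip_width: 0.03
finger_force: 39.8
```

>>> carry_out([
  [2.5,[2,2,0],0],
  [2.5,[4,4,0],0],
  [2.5,[5.5,5.2,0],0],
  [2.5,[5.9,5.3,0],0],
  [2.5,[5.9,5.3,0],0],
  [2.5,[5.9,5.3,0.5],0],
  [2.5,[5.9,5.3,1.1],0],
  [2.5,[5.9,5.3,1.8],0],
  [2.5,[5.9,5.3,2.4],0],
  [2.5,[5.9,5.3,2.8],0],
])

```text
t: 16.15
tool_pos: [0.6191, -0.2003, 0.0793]
eef_rot: [-3.141, -0.0, 0.002]
contact_force: [-0.8, 0.4, -0.9]
grip_width: 0.0302
finger_force: 39.8
```

>>> carry_out([
  [2.5,[0,0,0.2],0],
  [2.5,[0,0,0.4],0],
  [2.5,[0,0,0.5],0],
  [2.5,[0,0,0.6],0],
  [2.5,[0,0,0.6],0],
  [2.5,[0,0,0.6],0],
  [2.5,[0,0,0.6],0],
  [2.5,[0,0,0.6],0],
  [2.5,[0,0,0.6],0],
  [2.5,[0,0,0.6],0],
])

```text
t: 17.15
tool_pos: [0.6196, -0.2006, 0.0742]
eef_rot: [3.142, -0.0, -0.0]
contact_force: [0.3, -0.2, -2.0]
grip_width: 0.03
finger_force: 39.8
```

>>> carry_out([
  [2.5,[0,0,0.1],0],
  [2.5,[0,0,0.2],0],
  [2.5,[0,0,0.2],0],
  [2.5,[0,0,0.2],0],
  [3.5,[0,0,0.2],0],
  [4,[0,0,0.2],0],
  [5,[0,0,0.2],0],
  [6,[0,0,0.2],0],
  [6,[0,0,0.2],0],
  [6,[0,0,0.2],0],
])

```text
t: 18.15
tool_pos: [0.6196, -0.2006, 0.0722]
eef_rot: [3.142, -0.0, -0.0]
contact_force: [-0.5, 0.4, 0.6]
grip_width: 0.0597
finger_force: 0.0
```

>>> carry_out([
  [6,[0,0,-3],0],
  [6,[0,0,-7],0],
  [6,[-2,0,-10],0],
  [8.5,[-5,-2,-10.5],0],
  [8.5,[-8,-5.5,-10.5],0],
  [8.5,[-11,-9.5,-10.5],0],
  [8.5,[-13,-14,-10.5],0],
  [8.5,[-14,-18.5,-10.5],0],
  [8.5,[-14.5,-23,-10.5],0],
  [8.5,[-14.5,-27.5,-10.5],0],
])

```text
t: 19.15
tool_pos: [0.4737, 0.0759, 0.1777]
eef_rot: [3.141, -0.001, 0.001]
contact_force: [1.9, 0.3, -0.2]
grip_width: 0.0848
finger_force: 0.0
```

>>> carry_out([
  [8.5,[0,-4,0],0],
  [8.5,[0,-8,0],0],
  [8.5,[0,-12,0],0],
  [8.5,[0,-15.5,0],0],
  [8.5,[0,-18.5,0],0],
  [8.5,[0,-20.5,0],0],
  [8.5,[0,-21.5,0],0],
  [8.5,[0,-21.7,0],0],
  [8.5,[0,-21.7,0],0],
  [8.5,[0,-21.7,0],0],
])

```text
t: 20.15
tool_pos: [0.4751, 0.2899, 0.1771]
eef_rot: [3.141, -0.003, 0.0]
contact_force: [-0.7, -0.5, -0.6]
grip_width: 0.0847
finger_force: 0.0
```

```bash
python3 chk.py 80 .6184 -.2 .023 105 .475 .292
```

```text
20.15 [0.4751 0.2899 0.1771] [ 3.141e+00 -3.000e-03  0.000e+00]
placed 80 (array([ 0.6242, -0.2131]), np.float64(0.282))
next 105 (array([0.4741, 0.2934]), np.float64(0.856))
```

View pics/w_105.png

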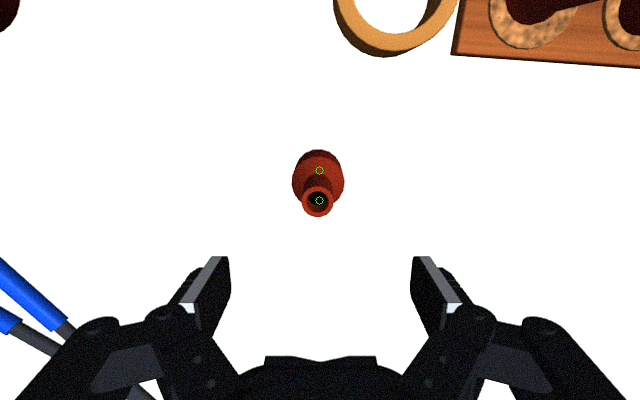

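View pics/t_80.png

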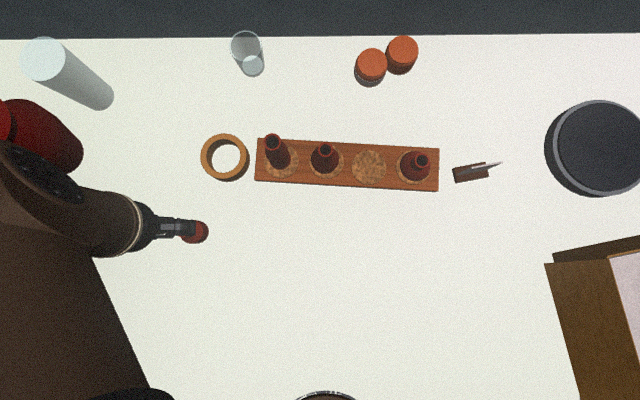

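>>> carry_out([
  [8.5,[0,-0.2,2],0],
  [8.5,[0,-0.2,5],0],
  [8.5,[0,-0.2,8],0],
  [8.5,[0,-0.2,10],0],
  [8.5,[0,-0.2,11.1],0],
  [8.5,[0,-0.2,11.1],0],
  [2,[0,-0.2,11.1],0],
  [2,[0,-0.2,11.1],0],
  [2,[0,-0.2,11.1],0],
  [2,[0,-0.2,11.1],0],
])

```text
t: 21.25
tool_pos: [0.4751, 0.2937, 0.0669]
eef_rot: [-3.141, 0.0, -0.002]
contact_force: [-0.3, -2.6, 0.9]
grip_width: 0.0275
finger_force: 0.7
```

>>> carry_out([
  [2,[0,0,0],0],
  [2,[0,0,0],0],
  [2,[0,0,0],0],
  [2,[0,0,-1],0],
  [2,[0,0,-2.5],0],
  [2,[0,0,-4.5],0],
  [2,[0,1.5,-6],0],
  [2,[0,4.5,-6],0],
  [2,[0,8,-6],0],
  [2,[0,12,-6],0],
])

```text
t: 22.25
tool_pos: [0.4745, 0.1732, 0.1269]
eef_rot: [-3.141, -0.003, -0.001]
contact_force: [1.7, -0.2, -1.2]
grip_width: 0.0242
finger_force: 39.5
```

>>> carry_out([
  [2,[0,4,0],0],
  [2,[0,8,0],0],
  [2,[0,12,0],0],
  [2,[0,16,0],0],
  [2,[1,20,0],0],
  [2,[3,24,0],0],
  [2,[6,26,0],0],
  [2,[9.5,27.2,0],0],
  [2,[13,27.4,0],0],
  [2,[15,27.4,0],0],
])

```text
t: 23.25
tool_pos: [0.6269, -0.1014, 0.1266]
eef_rot: [-3.141, 0.002, -0.002]
contact_force: [-0.4, 0.2, -1.8]
grip_width: 0.0243
finger_force: 39.6
```

>>> carry_out([
  [2,[0,0,0],0],
  [2,[0,0,0],0],
  [2,[0,0,0.5],0],
  [2,[0,0,1.1],0],
  [2,[0,0,1.8],0],
  [2,[0,0,2.4],0],
  [2,[0,0,2.9],0],
  [2,[0,0,3.2],0],
  [2,[0,0,3.4],0],
  [2,[0,0,3.4],0],
])

```text
t: 24.25
tool_pos: [0.6246, -0.1005, 0.092]
eef_rot: [-3.142, 0.0, 0.0]
contact_force: [0.0, 0.3, -2.3]
grip_width: 0.0246
finger_force: 39.6
```

Target z ≈ 0.067+0.023 = 0.090.

>>> carry_out([
  [2,[0,0,0.1],0],
  [2,[0,0,0.2],0],
  [2,[0,0,0.2],0],
  [2,[0,0,0.2],0],
  [3,[0,0,0.2],0],
  [3.5,[0,0,0.2],0],
  [4.5,[0,0,0.2],0],
  [5.5,[0,0,0.2],0],
  [5.5,[0,0,0.2],0],
  [5.5,[0,0,0.2],0],
])

```text
t: 25.25
tool_pos: [0.6247, -0.1006, 0.0902]
eef_rot: [3.142, -0.0, 0.0]
contact_force: [-0.9, 0.2, -0.5]
grip_width: 0.0552
finger_force: 0.0
```

>>> carry_out([
  [5.5,[0,0,-3],0],
  [5.5,[0,0,-6],0],
  [5.5,[0,0,-10],0],
  [5.5,[-2,0,-13],0],
  [5.5,[-6,0,-14],0],
  [5.5,[-10,0,-14],0],
  [5.5,[-14,0,-14],0],
  [5.5,[-18,0,-14],0],
  [5.5,[-20,0,-14],0],
  [5.5,[-20,0,-14],0],
])

```text
t: 26.25
tool_pos: [0.422, -0.1009, 0.2305]
eef_rot: [3.141, -0.002, -0.001]
contact_force: [-0.7, 0.1, 0.6]
grip_width: 0.0547
finger_force: 0.0
```

```bash
python3 - <<'E'
from fit import *
outs=[]
C={'155':(.6375,.0993),'130':(.6311,-.0004),'105':(.6248,-.1002),'80':(.6184,-.2)}
for cam in ('scene','top'):
    im=robot.grab_frame(cam); o=np.clip(im.astype(int)*2,0,255).astype(np.uint8)
    for n,p in C.items():
        cs=cv2.findContours(cv2.resize(render(cam,n,*p,.023).astype(np.uint8),(640,400)),0,1)[0]; cv2.drawContours(o,cs,-1,(0,255,0),1)
    outs.append(cv2.resize(o[120:270,150:550],None,fx=2,fy=2)[:,:,::-1])
cv2.imwrite('pics/end.png',np.vstack(outs))
E
```

```text
(no output)
```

View pics/end.png

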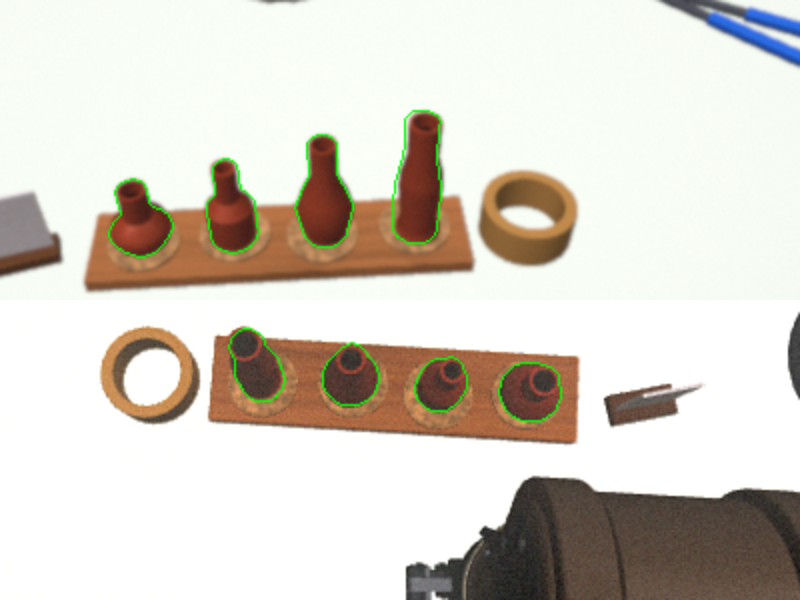

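```bash
python3 -c "
from plant import robot
print(robot.finish_job())"
```

```text
the job is handed in; nothing more can be done
None
```

I placed the four vases upright on the coasters in height order, 80 mm next to the price card up to 155 mm next to the tape roll. In the final camera check each was within a few millimetres of its coaster's centre, and the job is handed in; `finish_job` gave no verdict.

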